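# Unlock the glaze oxide drawer and pull it open

## Robot

A 6-joint arm with a two-finger parallel gripper is mounted at the origin on the work surface. World frame = base frame: x ahead of the robot, y to its left, z up, the work surface at z = 0. Lengths are in m, angles in degrees, forces in N, time in s.
With the tool pointing down it reaches from about 0.4 to 0.825 m from the base axis. Payload 7 kg.
Tool frame: the origin (TCP) lies on the centre line of the jaws, within the pads' length; the fingertips stand 19 mm ahead of it and the grasp point (between the pads) is the TCP; z points along the fingers, y is the line along which they close (so a half turn about z gives the same grasp; the last joint's range is limited). The gripper opens to 88 mm and grips with 3 to 60 N. Pads are 19 mm wide; open, the fingers measure 130 mm over their backs; the gripper's body (78 mm by 193 mm) begins 47 mm behind the grasp point.
Start: joints at [-48.982, 20.546, 0.682, 0, -70.136, -16.507], TCP at [0.28, -0.614, 0.246] pointing down, gripper open.
Joint ranges: [-176.03, 176.03], [-82.01, 121.73], [-58.28, 71.71], [-173.87, 95.51], [-174.79, -0.11], [-173.66, 173.66]. Speed limits (degrees/s): [136.94, 136.94, 172.46, 180, 180, 180].

## Interface

Orientations are given as [roll, pitch, yaw] about the fixed x, y, z axes, in that order (R = Rz(yaw) Ry(pitch) Rx(roll)).
In Python, from plant import ctrl gives the robot as it stands.
- The arm moves only by the tool move_arm, never from a script. Its argument "motion" is a list of rows, each a list of 3 entries, a list of its own where there are three numbers: the shift along the tool's x, y, z in mm, then the turn, a rotation vector about the tool's x, y, z in degrees, then the closure, from 0 (fully open) to 1 (shut). A call has 1 to 10 rows; each row is the pose to reach, as a shift and turn from the pose commanded when the call began, along the tool's axes at that moment; what a row does not reach only later rows make up. A row lasts 1/12 s, in which the tool goes at most 41.7 mm and 7.16 degrees, less where a joint would pass 70% of its speed; a pose out of reach is approached as far as the arm can. A call with a gripper value outside its range is refused whole. The fingers move at their own pace and stop on an object; the grip force is fixed at half the most. Time passes only in rows, so rows that repeat a pose let the fingers close. It gives the time, the measured TCP pose, the force, the opening and the grip force at its end, in the units of the state.
- ctrl.get_obs(): the state, without advancing time (a new reading comes with each control period).
- ctrl.snapshot(name): name is "side" or "top" or "wrist"; returns a dict with "color" (400x640x3 uint8, blue, green, red), "camera_matrix" (3x3 intrinsics, pixels), "cam_to_world" (4x4, takes a point from camera to world coordinates). Camera axes: x right, y up, looking along -z (the intrinsics and any distortion apply to the point x, -y, -z); pixel columns grow to the right and rows downward; lengths in m; the calibration is good to about 2 mm. A picture is of the moment at which its call begins. There is no depth.
- ctrl.close_job(): hands the job in; it is judged then, once.
The state is a dict: "clock": time; "joint_pos": joint angles; "qvel": joint speeds; "tau": joint torques, N m; "tool_pos": TCP position; "orientation": TCP orientation; "force": force on the tool from outside, world axes, zero at the start; "moment": the same for the moment, N m; "opening": finger opening in m; "gripper_force": force on a finger pad.
Only numpy, scipy, OpenCV 4.12 (cv2) and the standard library are available. Lean on these libraries where they do the work, as an engineer would, in place of code of your own. Each camera call takes 0.05 s, during which the arm holds its last target. There are 200 camera calls.

## Task

Take the key that stands in the wooden block, push it fully home into the lock on top of the grey cabinet and turn it clockwise (seen from above) to its stop to unlock the drawer. Then pull the drawer out to its stop by its bow handle. Leave the key in the lock, fully home and turned, and do not disturb the bowl, the jar or the red bin.

Things in the scene. Friction and masses are not known exactly. Their poses are not given: they have to be found in the camera images.
- cabinet: low grey painted drawer cabinet fixed to the bench, 200 mm wide (y), 200 mm deep (x), 130 mm high, with one drawer. Origin on the bench straight below the lock's axis. The drawer face is 50 mm from the origin towards -x; +x points to the back, z up. On top, around the lock, a round steel collar 72 mm across stands 4 mm above the cabinet top.
- keyway (a point): centre of the mouth of the keyway, on the lock's axis and level with the top of the collar, 134 mm above the bench. The brass lock plug, 48 mm across, sits flush inside the collar. The keyway is a vertical rectangular slot 22 x 10 mm with a 2.5 mm lead-in, open below; its long side lies along the point's x axis, which turns with the plug; z up.
- lock (a joint): angle of the lock plug, rad: 0 is locked, grows clockwise seen from above, stop at 1.3. The bolt is clear of the drawer above about 1.1. Turns stiffly and stays where it is left.
- drawer (a joint): how far the drawer is out, m: 0 closed, stop at 0.10. It slides towards the cabinet's -x and is held by the bolt (3 mm of play) until unlocked.
- drawer_handle (a point): middle of the drawer's steel bow handle: a level round bar 10 mm thick and 120 mm long along the cabinet's y, 50 mm in front of the drawer face (45 mm of open space behind the bar), 108 mm above the bench when built; open from above. x of the point points into the cabinet.
- key: large flat steel key, 80 mm tall, standing upright, blade down. Origin at the centre of the blade's tip; z up along the key. Blade 20 mm (x) by 8 mm (y) by 42 mm long; above it the bow, 50 mm (x) by 12 mm (y), from 42 to 80 mm above the origin, whose underside is the shoulder that rests on the block's top and, when the key is fully home, on the lock. Looks the same turned by half a turn.
- key_block: wooden block fixed to the bench, 90 x 70 x 50 mm high, with a slot 24 x 12 mm in the middle of its top, along its x, in which the key stands with 42 mm of blade inside. Origin at the centre of its underside.
- bowl: loose terracotta bowl, 110 mm across, 50 mm high; leave alone. Origin at the centre of its underside.
- jar: loose white ceramic jar with black lid, 68 mm across, 100 mm high; leave alone. Origin at the centre of its underside.
- bin: loose open red plastic bin, 120 x 100 x 60 mm high; leave alone. Origin at the centre of its underside.
Mind the look-alikes: they are no part of the job. Several things have the shape of the key; the one meant has the colours described above.

How it is judged (in metres and radians):
On the way, in this order (a step that is already met when the one before it is completed fails the run):
1. the key is home in the lock while it is still locked (z of key in the frame of keyway below -0.037 m and horizontal distance between key and keyway below 0.006 m and value of joint lock below 0.5 rad), for 0.2 s.
2. the key has turned the lock to unlocked (z of key in the frame of keyway below -0.032 m and value of joint lock above 1.15 rad), for 0.2 s.
3. the drawer is pulled out to its stop (value of joint drawer above 0.093 m), for 0.2 s.
At the end, for the whole second after the job is handed in: The drawer is out at its stop (more than 93 mm of 100), the lock is turned to more than 1.15 rad, and the key is at rest upright in the keyway with its tip more than 37 mm below the mouth (42 when home) (value of joint drawer above 0.093 m and value of joint lock above 1.15 rad and z of key in the frame of keyway below -0.037 m and horizontal distance between key and keyway below 0.006 m and angle between the z axis of key and the z axis of keyway, either way round below 0.12 rad and angle between the x axis of key and the x axis of keyway, either way round below 0.25 rad and linear speed of key below 0.02 m/s); the robot touches nothing.
It fails at once if the bowl is disturbed (distance of bowl from where it was at the start of the episode above 0.03 m or angle between bowl's own z axis and vertical above 0.5 rad).
It fails at once if the jar is disturbed (distance of jar from where it was at the start of the episode above 0.03 m or angle between jar's own z axis and vertical above 0.5 rad).
It fails at once if the bin is disturbed (distance of bin from where it was at the start of the episode above 0.03 m or angle between bin's own z axis and vertical above 0.5 rad).
It also fails if it takes over 69 s, if anything falls off the work surface, if the arm or the gripper's body presses on something with over 40 N, if the wrist force passes 120 N, or if a joint passes its speed limit or range.

## Working session

There is one attempt and no reset: what is moved stays moved. The work goes in short steps, Python scripts to look and compute and a tool call to move; the robot and the scene stay as the last step left them, time stands still between calls to the robot, and variables do not carry over. Pictures are saved under pics/ and viewed, at most 10 in all, crops included, and the job is handed in when it is done.

Besides the shell and the picture viewer there is one more tool, called after "Call:" in YAML: its name, and indented under it one key for each argument. move_arm: Moves the arm, as the interface text tells. Its arguments: {"type":"object","properties":{"motion":{"type":"array"}},"required":["motion"]}

```bash
mkdir -p pics
cat > h.py <<'E'
import numpy as np, cv2, pickle
from plant import ctrl
def snap(n,f):
    s=ctrl.snapshot(n); cv2.imwrite(f'pics/{f}.png',s['color']); pickle.dump(s,open(f'pics/{f}.pkl','wb')); return s
def w(s,u,v,z):
    K=np.array(s['camera_matrix']);T=np.array(s['cam_to_world'])
    d=np.linalg.inv(K)@[u,v,1]; d=T[:3,:3]@[d[0],-d[1],-d[2]]; o=T[:3,3]
    return o+d*(z-o[2])/d[2]
def px(s,p):
    K=np.array(s['camera_matrix']);T=np.array(s['cam_to_world'])
    c=T[:3,:3].T@(np.array(p)-T[:3,3]); c=K@[c[0],-c[1],-c[2]]; return c[:2]/c[2]
E
python3 - <<'E'
from h import *
for n in('top','side'):
    s=snap(n,n+'0'); print(np.array(s['cam_to_world']).round(3),s['camera_matrix'],[k for k in s])
E
```

```text
[[ 2.70e-02  9.83e-01 -1.81e-01  3.88e-01]
 [-1.00e+00  2.70e-02 -4.00e-03 -7.00e-03]
 [ 1.00e-03  1.81e-01  9.83e-01  1.05e+00]
 [ 0.00e+00  0.00e+00  0.00e+00  1.00e+00]] [[411.93863727   0.         312.34443583]
 [  0.         411.93863727 198.10132176]
 [  0.           0.           1.        ]] ['color', 'camera_matrix', 'cam_to_world']
[[-0.859  0.262 -0.44   0.085]
 [-0.513 -0.454  0.729  0.794]
 [-0.009  0.851  0.524  0.691]
 [ 0.     0.     0.     1.   ]] [[473.01112232   0.         319.10996076]
 [  0.         473.01112232 203.5180333 ]
 [  0.           0.           1.        ]] ['color', 'camera_matrix', 'cam_to_world']
```

View pics/top0.png

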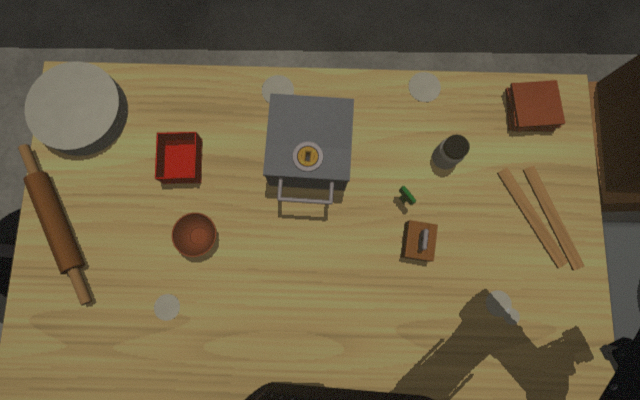

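View pics/side0.png

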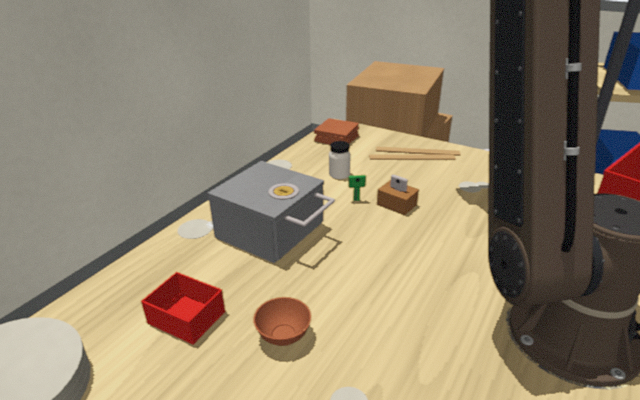

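The top view shows the key at about (424,238) in its block, the lock at (308,156), the handle bar running (279,200)–(332,204), the jar at (452,152), the bowl at (195,235), the bin at (178,158) and a green decoy key at (407,196). The side view shows the same layout. I'll enlarge the key and lock.

Run:
```python
from h import *
a=cv2.imread('pics/top0.png');b=cv2.imread('pics/side0.png')
def c(im,x,y,w_,h_,k): return cv2.resize(im[y:y+h_,x:x+w_],None,fx=k,fy=k,interpolation=cv2.INTER_CUBIC)
# each 400x300
A=c(a,395,213,50,50,6);B=c(a,260,90,100,120,2.5) 
B=c(a,283,135,50,50,6)
C=c(b,370,170,50,50,6);D=c(b,260,170,50,50,6)
cv2.imwrite('pics/crop0.png',np.vstack([np.hstack([A,B]),np.hstack([C,D])]))
s=pickle.load(open('pics/top0.pkl','rb'))
for n,u,v,z in [('keytop',424,239,.088),('lock',308,156,.134),('hL',279,201,.108),('hR',332,204,.108),('cBL',270,95,.13),('cBR',354,98,.13),('cFL',266,177,.13),('cFR',350,181,.13),('blk1',407,222,.05),('blk2',437,225,.05),('blk3',433,262,.05),('blk4',404,257,.05),('jar',455,147,.1)]: print(n,w(s,u,v,z).round(4))
```

```text
keytop [ 0.4752 -0.2663  0.088 ]
lock [0.6549 0.0091 0.134 ]
hL [0.5525 0.0737 0.108 ]
hR [ 0.5487 -0.0494  0.108 ]
cBL [0.804  0.1038 0.13  ]
cBR [ 0.8019 -0.096   0.13  ]
cFL [0.6036 0.1039 0.13  ]
cFR [ 0.5995 -0.0886  0.13  ]
blk1 [ 0.519  -0.2359  0.05  ]
blk2 [ 0.5136 -0.309   0.05  ]
blk3 [ 0.4241 -0.2969  0.05  ]
blk4 [ 0.4341 -0.2275  0.05  ]
jar [ 0.6968 -0.3423  0.1   ]
```

View pics/crop0.png

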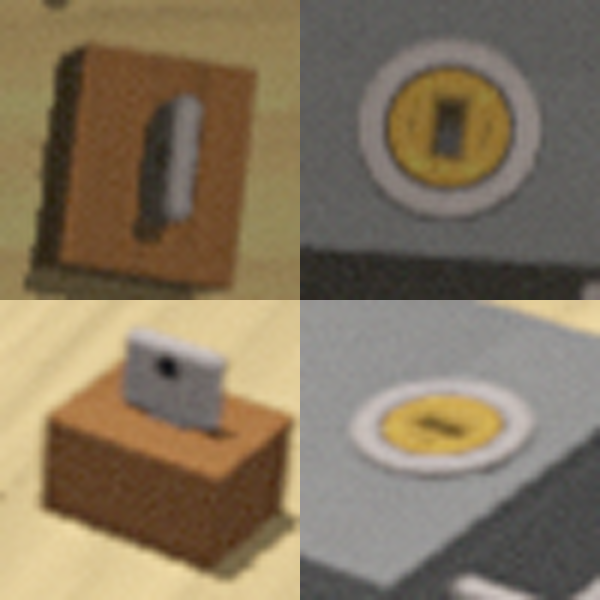

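Run:
```python
from h import *
o=ctrl.get_obs(); print({k:np.round(o[k],3) for k in o})
s=pickle.load(open('pics/top0.pkl','rb'))
P=[w(s,395+x/6,213+y/6,.05)[:2] for x,y in((90,42),(258,70),(232,288),(62,262))]
print(np.round(P,4),np.mean(P,0), [np.degrees(np.arctan2(*(P[i]-P[j])[::-1])).round(1) for i,j in((0,3),(1,2))])
k=[w(s,395+x/6,213+y/6,.088) for x,y in((187,96),(178,220))];print(np.round(k,4),np.mean(k,0))
print(w(s,283+450/6-50,135+127/6,.134))
```

```text
{'clock': np.float64(0.1), 'joint_pos': array([-4.8983e+01,  2.0588e+01,  6.3900e-01, -1.7000e-02, -7.0135e+01,
       -1.6507e+01]), 'qvel': array([-0.015, -0.026,  0.127,  0.046, -0.008,  0.032]), 'tau': array([-1.0000e-03, -5.8416e+01,  2.9375e+01,  7.0160e+00,  1.0000e-02,
       -0.0000e+00]), 'tool_pos': array([ 0.28 , -0.614,  0.245]), 'orientation': array([ 1.79915e+02, -9.00000e-03, -1.55496e+02]), 'force': array([-0.171,  0.733, -0.74 ]), 'moment': array([-0.005,  0.002,  0.018]), 'gripper_force': np.float64(0.0), 'opening': np.float64(0.088)}
[[ 0.5242 -0.2433]
 [ 0.5145 -0.3114]
 [ 0.4265 -0.2985]
 [ 0.435  -0.2307]] [ 0.47503999 -0.27099703] [np.float64(-8.1), np.float64(-8.3)]
[[ 0.4988 -0.2719  0.088 ]
 [ 0.4505 -0.2673  0.088 ]] [ 0.47463321 -0.26956735  0.088     ]
[0.65451784 0.00904452 0.134     ]
```

```bash
cat >> h.py <<'E'
from scipy.spatial.transform import Rotation as R
def plan(p,yaw):
    o=ctrl.get_obs(); r=R.from_euler('xyz',o['orientation'],degrees=True)
    sh=r.inv().apply(np.array(p)-o['tool_pos'])*1000
    t=(r.inv()*R.from_euler('xyz',[180,0,yaw],degrees=True)).as_rotvec(degrees=True)
    print('t',round(float(o['clock']),2),'pos',np.round(o['tool_pos'],4),'rpy',np.round(o['orientation'],2),'j6',np.round(o['joint_pos'][5],1),'F',np.round(o['force'],1),'open',o['opening'].round(4)); print('SHIFT',sh.round(1),'TURN',t.round(2))
E
python3 -c "
from h import *
plan([.475,-.270,.2],-8)"
```

```text
Traceback (most recent call last):
  File "h.py", line 17, in plan
    print('t',round(float(o['clock']),2),'pos',np.round(o['tool_pos'],4),'rpy',np.round(o['orientation'],2),'j6',np.round(o['joint_pos'][5],1),'F',np.round(o['force'],1),'open',o['opening'].round(4)); print('SHIFT',sh.round(1),'TURN',t.round(2))
                                                                                                                                                                                 ^^^^^^^^^^^^^^^^^^
AttributeError: 'float' object has no attribute 'round'
```

```bash
sed -i "s/o\['opening'\].round(4)/round(float(o['opening']),4)/" h.py
python3 -c "
from h import *
plan([.475,-.270,.2],-8)"
```

```text
t 0.1 pos [ 0.2798 -0.6138  0.2447] rpy [ 1.7992e+02 -1.0000e-02 -1.5550e+02] j6 -16.5 F [-0.2  0.7 -0.7] open 0.088
SHIFT [-320.2  231.8   45. ] TURN [ 4.000e-02  1.100e-01 -1.475e+02]
```

Call:
move_arm:
  motion:
    - [[-320,232,45],[0,0,-70],0]
    - [[-320,232,45],[0,0,-70],0]
    - [[-320,232,45],[0,0,-70],0]
    - [[-320,232,45],[0,0,-70],0]
    - [[-320,232,45],[0,0,-70],0]
    - [[-320,232,45],[0,0,-70],0]
    - [[-320,232,45],[0,0,-70],0]
    - [[-320,232,45],[0,0,-70],0]
    - [[-320,232,45],[0,0,-70],0]
    - [[-320,232,45],[0,0,-70],0]

```text
clock: 0.93
tool_pos: [0.476, -0.2671, 0.2]
orientation: [180.0, 0.0, -85.0]
force: [-0.2, 0.2, -0.6]
opening: 0.0877
gripper_force: 0.0
```

```bash
python3 -c "
from h import *
plan([.475,-.270,.2],-8)"
```

```text
t 0.93 pos [ 0.476  -0.2671  0.2   ] rpy [ 1.7999e+02  3.0000e-02 -8.5020e+01] j6 13.7 F [-0.2  0.2 -0.6] open 0.0877
SHIFT [2.8 1.3 0. ] TURN [-1.000e-02  3.000e-02 -7.702e+01]
```

Call:
move_arm:
  motion:
    - [[3,1,0],[0,0,-70],0]
    - [[3,1,0],[0,0,-70],0]
    - [[3,1,0],[0,0,-70],0]
    - [[3,1,0],[0,0,-70],0]
    - [[3,1,0],[0,0,-70],0]
    - [[3,1,0],[0,0,-70],0]
    - [[3,1,0],[0,0,-70],0]
    - [[3,1,0],[0,0,-70],0]
    - [[3,1,0],[0,0,-70],0]
    - [[3,1,0],[0,0,-70],0]

```text
clock: 1.77
tool_pos: [0.4739, -0.2733, 0.2002]
orientation: [-180.0, 0.0, -15.1]
force: [-0.1, -0.3, 0.6]
opening: 0.0877
gripper_force: 0.0
```

```bash
python3 -c "
from h import *
s=snap('wrist','w1')
print(ctrl.get_obs()['joint_pos']);plan([.475,-.270,.2],-8)"
```

```text
[-9.44937470e+00  1.05899576e+01 -1.92735192e+01 -1.15626534e-02
 -6.01732597e+01  8.46495265e+01]
t 1.82 pos [ 0.4739 -0.2733  0.2002] rpy [-1.7999e+02  4.0000e-02 -1.4810e+01] j6 84.6 F [0.6 1.1 0. ] open 0.0874
SHIFT [ 0.2 -3.4  0.2] TURN [-0.01  0.04 -6.81]
```

View pics/w1.png

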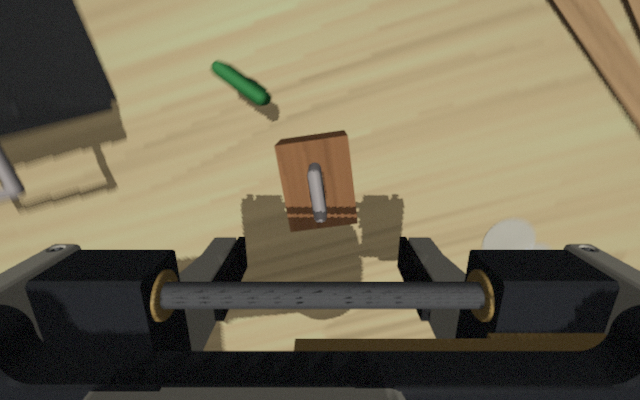

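The wrist view shows the key's bow from about (315,165) to (321,220), pointing into the block between the fingers.

Run:
```python
from h import *
s=pickle.load(open('pics/w1.pkl','rb'));print(np.round(s['cam_to_world'],3))
a=cv2.resize(s['color'][110:250,260:380],None,fx=5,fy=5,interpolation=cv2.INTER_CUBIC)[:600]
cv2.imwrite('pics/w1c.png',a)
print(px(s,[.475,-.27,.088]))
for q in((315,165),(321.5,213)):print(w(s,*q,.088))
t=pickle.load(open('pics/side0.pkl','rb'));print(px(t,[.475,-.27,.088]),px(t,[.6548,.009,.134]))
```

```text
[[-0.261  0.918  0.3    0.556]
 [-0.965 -0.247 -0.082 -0.295]
 [-0.001 -0.311  0.951  0.338]
 [ 0.     0.     0.     1.   ]]
[318.57377052 200.06568021]
[ 0.50555016 -0.27526514  0.088     ]
[ 0.46277539 -0.26931904  0.088     ]
[399.79332517 176.53131667] [284.25866525 190.04399873]
```

View pics/w1c.png

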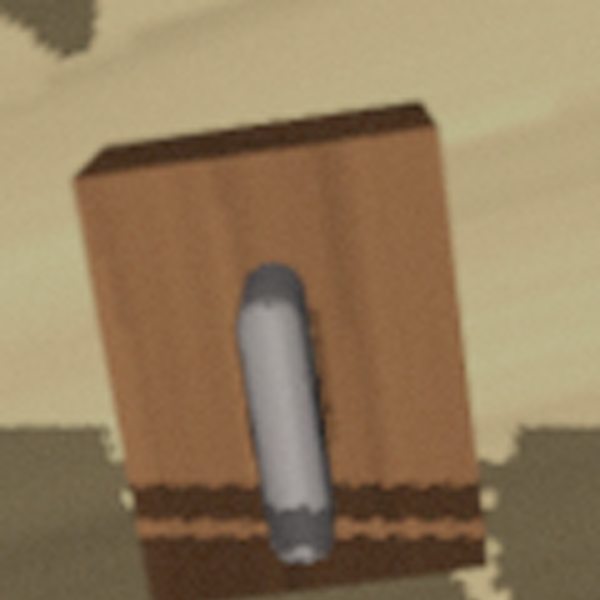

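Run:
```python
from h import *
s=pickle.load(open('pics/w1.pkl','rb'))
a,b=[w(s,*q,.088) for q in((314.2,170.5),(320.4,221))]
print(a,b,(a+b)/2,np.degrees(np.arctan2(*(a-b)[1::-1])))
P=[w(s,260+x/5,110+y/5,.05) for x,y in((77,180),(437,128),(485,565))]
print(P,(P[0]+P[2])/2,np.degrees(np.arctan2(*(P[1]-P[2])[1::-1])))
plan([.475,-.2708,.072],-8.2)
```

```text
[ 0.5012029 -0.2733628  0.088    ] [ 0.45571095 -0.26640074  0.088     ] [ 0.47845692 -0.26988177  0.088     ] -8.701002182629642
[array([ 0.52517707, -0.24111037,  0.05      ]), array([ 0.51691494, -0.30887863,  0.05      ]), array([ 0.42865642, -0.29758819,  0.05      ])] [ 0.47691675 -0.26934928  0.05      ] -7.289947712506376
t 1.82 pos [ 0.4739 -0.2733  0.2002] rpy [-1.7999e+02  4.0000e-02 -1.4810e+01] j6 84.6 F [0.6 1.1 0. ] open 0.0874
SHIFT [  0.5  -2.6 128.2] TURN [-0.01  0.04 -6.61]
```

Call:
move_arm:
  motion:
    - [[1,-3,30],[0,0,-6.7],0]
    - [[1,-3,60],[0,0,-6.7],0]
    - [[1,-3,85],[0,0,-6.7],0]
    - [[1,-3,85],[0,0,-6.7],0]
    - [[1,-3,85],[0,0,-6.7],0]

```text
clock: 2.23
tool_pos: [0.4751, -0.2707, 0.1148]
orientation: [180.0, 0.2, -8.9]
force: [0.4, -0.7, 0.8]
opening: 0.0876
gripper_force: 0.0
```

```bash
python3 -c "
from h import *
plan([.476,-.270,.072],-8.0)"
```

```text
t 2.23 pos [ 0.4751 -0.2707  0.1148] rpy [179.99   0.19  -8.88] j6 90.2 F [ 0.4 -0.7  0.8] open 0.0876
SHIFT [ 0.9 -0.8 42.8] TURN [ 0.01  0.19 -0.88]
```

Call:
move_arm:
  motion:
    - [[1,-1,20],[0,0,-0.8],0]
    - [[1,-1,43],[0,0,-0.8],0]
    - [[1,-1,43],[0,0,-0.8],0]
    - [[1,-1,43],[0,0,-0.8],0.5]
    - [[1,-1,43],[0,0,-0.8],1]
    - [[1,-1,43],[0,0,-0.8],1]
    - [[1,-1,43],[0,0,-0.8],1]
    - [[1,-1,43],[0,0,-0.8],1]
    - [[1,-1,43],[0,0,-0.8],1]
    - [[1,-1,43],[0,0,-0.8],1]

```text
clock: 3.07
tool_pos: [0.4772, -0.27, 0.0729]
orientation: [180.0, -0.0, -8.0]
force: [0.1, -0.2, -0.2]
opening: 0.0462
gripper_force: 0.0
```

```bash
python3 -c "
from h import *
plan([.476,-.270,.150],-8.0)"
```

```text
t 3.07 pos [ 0.4772 -0.27    0.0729] rpy [ 1.80e+02 -3.00e-02 -7.99e+00] j6 91.0 F [ 0.1 -0.2 -0.2] open 0.0462
SHIFT [ -1.1   0.2 -77.1] TURN [ 0.   -0.03  0.01]
```

Call:
move_arm:
  motion:
    - [[0,0,0],[0,0,0],1]
    - [[0,0,0],[0,0,0],1]
    - [[0,0,0],[0,0,0],1]
    - [[0,0,0],[0,0,0],1]
    - [[0,0,0],[0,0,0],1]
    - [[0,0,0],[0,0,0],1]
    - [[0,0,0],[0,0,0],1]
    - [[0,0,0],[0,0,0],1]
    - [[0,0,0],[0,0,0],1]
    - [[0,0,0],[0,0,0],1]

```text
clock: 3.9
tool_pos: [0.477, -0.2699, 0.0725]
orientation: [-180.0, 0.0, -8.0]
force: [0.6, -1.1, -1.2]
opening: 0.012
gripper_force: 30.0
```

```bash
python3 -c "
from h import *
o=ctrl.get_obs();print(o['gripper_force'],o['moment'])
plan([.476,-.270,.072],-8.0)"
```

```text
29.999930262565613 [-0.12916376  0.12383497 -0.04090138]
t 3.9 pos [ 0.477  -0.2699  0.0725] rpy [-1.80e+02  1.00e-02 -7.99e+00] j6 91.0 F [ 0.6 -1.1 -1.2] open 0.012
SHIFT [-1.   0.2  0.5] TURN [-0.    0.01  0.01]
```

Call:
move_arm:
  motion:
    - [[0,0,-15],[0,0,0],1]
    - [[0,0,-35],[0,0,0],1]
    - [[0,0,-65],[0,0,0],1]
    - [[0,0,-100],[0,0,0],1]
    - [[0,0,-140],[0,0,0],1]
    - [[0,0,-168],[0,0,0],1]
    - [[0,0,-168],[0,0,0],1]
    - [[0,0,-168],[0,0,0],1]

```text
clock: 4.57
tool_pos: [0.4778, -0.27, 0.2426]
orientation: [180.0, -0.2, -8.0]
force: [0.4, 0.3, -2.4]
opening: 0.0119
gripper_force: 30.0
```

```bash
python3 -c "
from h import *
plan([.645,.009,.240],-1.5)"
```

```text
t 4.57 pos [ 0.4778 -0.27    0.2426] rpy [180.    -0.24  -7.99] j6 91.0 F [ 0.4  0.3 -2.4] open 0.0119
SHIFT [ 126.8 -299.5    3.1] TURN [ 0.01 -0.24 -6.49]
```

Call:
move_arm:
  motion:
    - [[12,-28,0],[0,0,-6.5],1]
    - [[28,-65,0],[0,0,-6.5],1]
    - [[44,-103,0],[0,0,-6.5],1]
    - [[60,-140,0],[0,0,-6.5],1]
    - [[76,-178,0],[0,0,-6.5],1]
    - [[92,-215,0],[0,0,-6.5],1]
    - [[108,-252,0],[0,0,-6.5],1]
    - [[120,-282,0],[0,0,-6.5],1]
    - [[127,-299,0],[0,0,-6.5],1]
    - [[127,-299,0],[0,0,-6.5],1]

```text
clock: 5.4
tool_pos: [0.6452, 0.0116, 0.238]
orientation: [180.0, 0.2, -1.3]
force: [-0.1, -0.7, -0.7]
opening: 0.0118
gripper_force: 30.0
```

```bash
python3 -c "
from h import *
s=snap('wrist','w2');snap('top','t2');snap('side','s2')
plan([.655,.009,.240],-1.5); print(ctrl.get_obs()['joint_pos'])"
```

```text
t 5.55 pos [0.6435 0.0082 0.2392] rpy [ 1.7996e+02  1.5000e-01 -1.4900e+00] j6 70.5 F [-0.  -0.1 -0.3] open 0.0117
SHIFT [11.4 -1.1 -0.9] TURN [0.04 0.15 0.01]
[ 1.80563659e+01  1.79293662e+01 -3.97231587e+00 -1.56029840e-02
 -6.82478435e+01  7.04643722e+01]
```

View pics/w2.png

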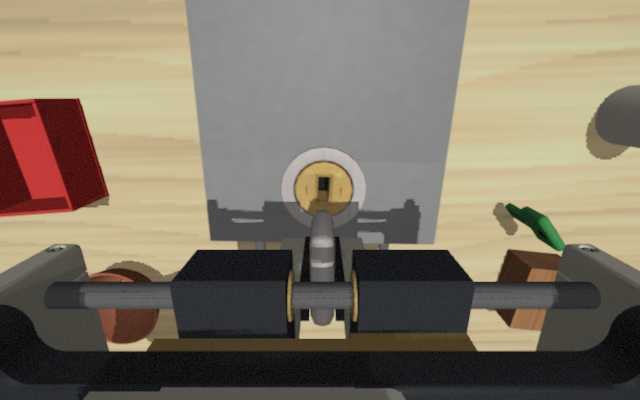

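The wrist view shows the lock collar centred near (323,187), with the slot at about (323,183). The held key's bow runs from about (321,212) to (322,325). I'll zoom in and compare with projections.

Run:
```python
from h import *
s=pickle.load(open('pics/w2.pkl','rb'))
c=s['color'][140:240,260:390]
cv2.imwrite('pics/w2c.png',cv2.resize(c,None,fx=6,fy=6,interpolation=cv2.INTER_CUBIC))
T=np.array([.6435,.0082,.2392]);r=R.from_euler('z',-1.49,degrees=True)
for n,(x,y,z) in dict(top=(.025,0,.0155),bot=(.025,0,-.0225),botL=(.025,.006,-.0225),botR=(.025,-.006,-.0225),bladetop=(.01,0,-.0225),tip=(.01,0,-.0645)).items():
    q=px(s,T+r.apply([x,y,z])); print(n,q.round(1),((q-[260,140])*6).round())
# brass fit
h=cv2.cvtColor(s['color'],cv2.COLOR_BGR2HSV)
m=((h[...,0]>12)&(h[...,0]<32)&(h[...,1]>110)&(h[...,2]>110)).astype(np.uint8); m[:150]=0;m[230:]=0;m[:,:285]=0;m[:,365:]=0
ys,xs=np.nonzero(m);print(xs.min(),xs.max(),ys.min(),ys.max())
# predicted plug circle extents
for n,p in dict(L=(0,.024),R=(0,-.024),far=(.024,0),c=(0,0),cl=(0,.036),cr=(0,-.036),cf=(.036,0)).items(): print(n,px(s,[.6548+p[0],.009+p[1],.134]).round(1))
```

```text
top [330.9 244.3] [425. 626.]
bot [329. 213.] [414. 438.]
botL [318.3 213. ] [350. 438.]
botR [339.7 213.1] [478. 438.]
bladetop [328.7 237.4] [412. 585.]
tip [327.5 211.3] [405. 428.]
296 350 162 210
L [296.4 193. ]
R [354.3 191.7]
far [324.8 163.9]
c [325.3 192.4]
cl [282.  193.3]
cr [368.8 191.4]
cf [324.5 149. ]
```

View pics/w2c.png

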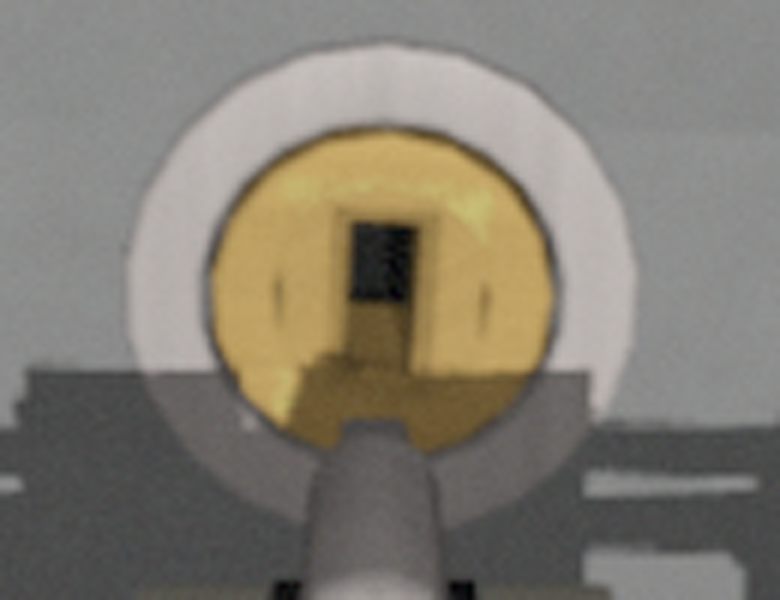

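Run:
```python
from h import *
s=pickle.load(open('pics/w2.pkl','rb'))
T=np.array([.6452,.0116,.2380]);r=R.from_euler('xyz',[0,.2,-1.3],degrees=True)
f=lambda x,y:(260+x/6,140+y/6)
for n,p in dict(bot=(.025,0,-.0225),tip=(.01,0,-.0645)).items():
    q=px(s,T+r.apply(p)); print(n,((q-[260,140])*6).round())
tip=w(s,*f(375,420),T[2]-.0645); print('tip in tool',r.inv().apply(tip-T)*1000)
for n,(x,y),d in (('collarL',(128,280),0),('collarR',(636,280),0),('collarFar',(388,42),-.036),('plugL',(210,290),0),('plugR',(553,290),0),('plugFar',(385,127),-.024),('plugNear',(385,457),.024),('slotFarLead',(384,208),-.0135),('slotfar',(384,220),-.011)):
    print(n,w(s,*f(x,y),.134)+[d,0,0])
t=pickle.load(open('pics/t2.pkl','rb'));print(w(t,308,156.2,.134))
o=ctrl.get_obs();plan([.6565,.0095,.215],-1.5)
```

```text
bot [376. 418.]
tip [375. 413.]
tip in tool [ 9.13843205e+00  3.68325780e-02 -6.44684937e+01]
collarL [0.66054808 0.0451911  0.134     ]
collarR [ 0.65895541 -0.02462616  0.134     ]
collarFar [0.65640845 0.00880194 0.134     ]
plugL [0.65885843 0.03399312 0.134     ]
plugR [ 0.65778121 -0.01323117  0.134     ]
plugFar [0.65705658 0.00943105 0.134     ]
plugNear [0.65759217 0.0104067  0.134     ]
slotFarLead [0.65641816 0.00979577 0.134     ]
slotfar [0.65724059 0.00983054 0.134     ]
[0.65443832 0.00904223 0.134     ]
t 5.55 pos [0.6435 0.0082 0.2392] rpy [ 1.7996e+02  1.5000e-01 -1.4900e+00] j6 70.5 F [-0.  -0.1 -0.3] open 0.0117
SHIFT [13.  -1.7 24.1] TURN [0.04 0.15 0.01]
```

Call:
move_arm:
  motion:
    - [[7,-1,10],[0,0,0],1]
    - [[13,-2,20],[0,0,0],1]
    - [[13,-2,33],[0,0,0],1]
    - [[13,-2,33],[0,0,0],1]
    - [[13,-2,33],[0,0,0],1]
    - [[13,-2,33],[0,0,0],1]
    - [[13,-2,33],[0,0,0],1]
    - [[13,-2,33],[0,0,0],1]

```text
clock: 6.22
tool_pos: [0.6577, 0.0101, 0.2083]
orientation: [-180.0, -0.1, -1.5]
force: [-0.0, 0.5, -0.5]
opening: 0.0121
gripper_force: 30.0
```

Run:
```python
from h import *
plan([.6579,.0100,.2035],-1.5)
s=snap('wrist','w3'); 
cv2.imwrite('pics/w3c.png',cv2.resize(s['color'][150:250,265:385],None,fx=6,fy=6,interpolation=cv2.INTER_CUBIC))
plan([.6579,.0100,.2035],-1.5)
```

```text
t 6.22 pos [0.6577 0.0101 0.2083] rpy [-1.7998e+02 -7.0000e-02 -1.5000e+00] j6 70.7 F [-0.   0.5 -0.5] open 0.0121
SHIFT [0.1 0.1 4.8] TURN [-0.02 -0.07 -0.  ]
t 6.27 pos [0.6577 0.0101 0.2083] rpy [-1.7998e+02 -6.0000e-02 -1.4900e+00] j6 70.7 F [-0.3 -0.7 -1.1] open 0.0116
SHIFT [0.2 0.1 4.8] TURN [-0.02 -0.06  0.01]
```

View pics/w3c.png

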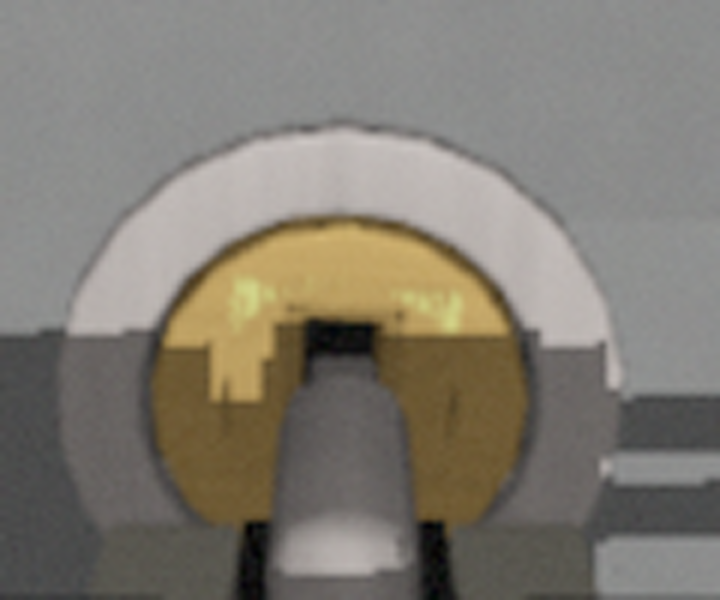

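The crop shows the blade's tip edge at about (341,352), just in front of the slot's far edge at (343,320); the plug spans x 150–530.

Run:
```python
from h import *
s=pickle.load(open('pics/w3.pkl','rb'))
f=lambda x,y:(265+x/6,150+y/6)
t=w(s,*f(341,352),.1438);print('tip centre',t-[.01,0,0])
for n,(x,y),d in (('L',(60,400),0),('R',(620,400),0),('CF',(343,126),-.036),('pL',(150,400),0),('pR',(530,400),0),('pF',(343,216),-.024),('sF',(343,320),-.011)):
    print(n,w(s,*f(x,y),.134)+[d,0,0])
```

```text
tip centre [0.65790012 0.01035831 0.1438    ]
L [0.65882969 0.04564705 0.134     ]
R [ 0.65705516 -0.02412736  0.134     ]
CF [0.65685737 0.00948628 0.134     ]
pL [0.65854441 0.03443004 0.134     ]
pR [ 0.65734027 -0.01291688  0.134     ]
pF [0.65775519 0.00977039 0.134     ]
sF [0.65748235 0.01011004 0.134     ]
```

Call:
move_arm:
  motion:
    - [[-0.5,0,4],[0,0,0],1]
    - [[-0.5,0,8],[0,0,0],1]
    - [[-0.5,0,12],[0,0,0],1]
    - [[-0.5,0,16],[0,0,0],1]
    - [[-0.5,0,20],[0,0,0],1]
    - [[-0.5,0,24],[0,0,0],1]
    - [[-0.5,0,24],[0,0,0],1]

```text
clock: 6.85
tool_pos: [0.6565, 0.0102, 0.1823]
orientation: [180.0, 0.1, -1.5]
force: [0.2, -0.2, -1.2]
opening: 0.012
gripper_force: 30.0
```

Call:
move_arm:
  motion:
    - [[0,0,5],[0,0,0],1]
    - [[0,0,10],[0,0,0],1]
    - [[0,0,15],[0,0,0],1]
    - [[0,0,20],[0,0,0],1]
    - [[0,0,24],[0,0,0],1]
    - [[0,0,26],[0,0,0],1]
    - [[0,0,27.5],[0,0,0],1]
    - [[0,0,27.5],[0,0,0],1]
    - [[0,0,27.5],[0,0,0],1]
    - [[0,0,27.5],[0,0,0],1]

```text
clock: 7.68
tool_pos: [0.6569, 0.0102, 0.1565]
orientation: [-180.0, -0.0, -1.5]
force: [-3.2, 1.4, 3.8]
opening: 0.012
gripper_force: 30.0
```

Run:
```python
from h import *
plan([.6574,.0103,.1565],-76)
```

```text
t 7.68 pos [0.6569 0.0102 0.1565] rpy [-1.80e+02 -1.00e-02 -1.48e+00] j6 70.6 F [-3.2  1.4  3.8] open 0.012
SHIFT [ 0.5 -0.1  0. ] TURN [-1.000e-02 -1.000e-02  7.452e+01]
```

Call:
move_arm:
  motion:
    - [[0,0,1],[0,0,0],1]
    - [[0,0,1],[0,0,0],1]
    - [[0,0,1],[0,0,0],1]
    - [[0,0,1],[0,0,0],1]

```text
clock: 8.02
tool_pos: [0.6569, 0.0102, 0.1565]
orientation: [180.0, -0.0, -1.5]
force: [-4.6, 2.3, 10.5]
opening: 0.0118
gripper_force: 30.0
```

Call:
move_arm:
  motion:
    - [[0,0,0],[0,0,4],1]
    - [[0,0,0],[0,0,8],1]
    - [[0,0,0],[0,0,12],1]
    - [[0,0,0],[0,0,16],1]
    - [[0,0,0],[0,0,20],1]
    - [[0,0,0],[0,0,24],1]
    - [[0,0,0],[0,0,28],1]
    - [[0,0,0],[0,0,30],1]

```text
clock: 8.68
tool_pos: [0.6574, 0.0098, 0.1565]
orientation: [-180.0, -0.1, -31.7]
force: [-2.9, -1.4, 8.9]
opening: 0.0114
gripper_force: 30.0
```

Run:
```python
from h import *
plan([.6574,.0103,.1565],-76);print(ctrl.get_obs()['moment'])
```

```text
t 8.68 pos [0.6574 0.0098 0.1565] rpy [-1.7998e+02 -9.0000e-02 -3.1690e+01] j6 40.4 F [-2.9 -1.4  8.9] open 0.0114
SHIFT [-0.3 -0.4 -0. ] TURN [-0.05 -0.08 44.31]
[-0.22028126  1.50275131  0.10244823]
```

Call:
move_arm:
  motion:
    - [[0,0,0],[0,0,5],1]
    - [[0,0,0],[0,0,10],1]
    - [[0,0,0],[0,0,15],1]
    - [[0,0,0],[0,0,20],1]
    - [[0,0,0],[0,0,25],1]
    - [[0,0,0],[0,0,30],1]
    - [[0,0,0],[0,0,35],1]
    - [[0,0,0],[0,0,40],1]
    - [[0,0,0],[0,0,43],1]
    - [[0,0,0],[0,0,46],1]

```text
clock: 9.52
tool_pos: [0.657, 0.0099, 0.1565]
orientation: [-180.0, -0.0, -77.6]
force: [-4.2, -0.0, 10.1]
opening: 0.0118
gripper_force: 30.0
```

Call:
move_arm:
  motion:
    - [[0,0,0],[0,0,2],1]
    - [[0,0,0],[0,0,2],1]
    - [[0,0,0],[0,0,2],1]
    - [[0,0,0],[0,0,2],1]

```text
clock: 9.85
tool_pos: [0.657, 0.0098, 0.1564]
orientation: [-180.0, -0.0, -79.5]
force: [-4.3, 0.2, 9.3]
opening: 0.0121
gripper_force: 30.0
```

Run:
```python
from h import *
plan([.6574,.0103,.1565],-76);print(ctrl.get_obs()['moment'])
```

```text
t 9.85 pos [0.657  0.0098 0.1564] rpy [-1.7996e+02 -3.0000e-02 -7.9480e+01] j6 -7.4 F [-4.3  0.2  9.3] open 0.0121
SHIFT [-0.4 -0.5 -0.1] TURN [-0.04 -0.03 -3.48]
[-0.00591665  1.98686785 -0.04127514]
```

Call:
move_arm:
  motion:
    - [[0,0,0],[0,0,2],1]
    - [[0,0,0],[0,0,4],1]
    - [[0,0,0],[0,0,4],1]
    - [[0,0,0],[0,0,4],1]

```text
clock: 10.18
tool_pos: [0.6569, 0.0099, 0.1565]
orientation: [-180.0, -0.0, -83.5]
force: [-4.4, -0.3, 10.0]
opening: 0.0116
gripper_force: 30.0
```

Run:
```python
from h import *
plan([.6574,.0103,.1565],-76);o=ctrl.get_obs();print(o['moment'],o['tau'])
```

```text
t 10.18 pos [0.6569 0.0099 0.1565] rpy [-1.7996e+02 -3.0000e-02 -8.3480e+01] j6 -11.4 F [-4.4 -0.3 10. ] open 0.0116
SHIFT [-0.3 -0.5 -0. ] TURN [-0.03 -0.03 -7.48]
[ 7.06412453e-02  2.08960888e+00 -1.71858694e-03] [ -0.115926   -52.49855876  25.79988241   5.80716625   1.90728955
  -0.11816635]
```

Call:
move_arm:
  motion:
    - [[0,0,0],[0,0,0],0.5]
    - [[0,0,0],[0,0,0],0.5]
    - [[0,0,0],[0,0,0],0.5]
    - [[0,0,0],[0,0,0],0.5]
    - [[0,0,0],[0,0,0],0.5]
    - [[0,0,-20],[0,0,0],0.5]
    - [[0,0,-50],[0,0,0],0.5]
    - [[-20,0,-90],[0,0,0],0.5]
    - [[-40,0,-100],[0,0,0],0.5]
    - [[-40,0,-100],[0,0,0],0.5]

```text
clock: 11.02
tool_pos: [0.6544, 0.0526, 0.26]
orientation: [-179.6, 0.1, -83.4]
force: [-0.2, -0.6, -0.4]
opening: 0.0437
gripper_force: 0.0
```

Run:
```python
from h import *
s=snap('wrist','w4'); t=snap('top','t4'); d=snap('side','s4')
plan([.6574,.0103,.2565],-76)
z=lambda im,x,y,w_,h_:cv2.resize(im[y:y+h_,x:x+w_],(400,300),interpolation=cv2.INTER_CUBIC)
cv2.imwrite('pics/m4.png',np.vstack([np.hstack([z(s['color'],0,0,640,400),z(s['color'],240,140,160,120)]),np.hstack([z(t['color'],258,110,100,75),z(d['color'],224,140,120,90)])]))
```

```text
t 11.17 pos [0.6521 0.0501 0.2546] rpy [ 1.7997e+02  1.0000e-02 -8.3460e+01] j6 -14.9 F [-0.3 -0.4 -1.1] open 0.0439
SHIFT [40.1 -0.8 -1.9] TURN [ 0.03  0.01 -7.46]
```

View pics/m4.png

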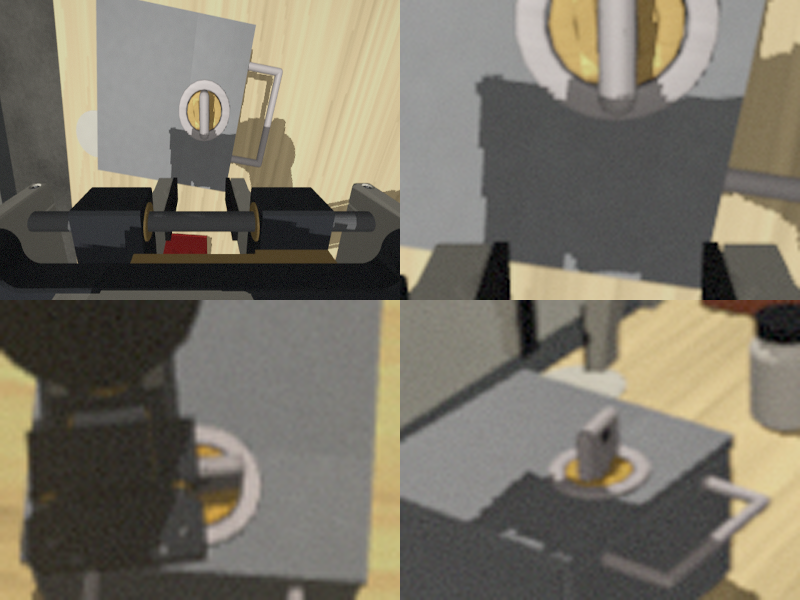

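The montage shows the key sitting in the plug, turned almost parallel to the drawer face, with its shoulder on the lock. That puts it about 81° from its start, which fits the 74.5° stop plus play in the slot. Next I'll hook the bar from behind with the fingers closed.

Run:
```python
from h import *
plan([.585,.0125,.2546],-181.8)
```

```text
t 11.17 pos [0.6521 0.0501 0.2546] rpy [ 1.7997e+02  1.0000e-02 -8.3460e+01] j6 -14.9 F [-0.3 -0.4 -1.1] open 0.0439
SHIFT [29.7 70.9  0. ] TURN [ 3.000e-02 -2.000e-02  9.834e+01]
```

Call:
move_arm:
  motion:
    - [[30,71,0],[0,0,68],1]
    - [[30,71,0],[0,0,68],1]
    - [[30,71,0],[0,0,68],1]
    - [[30,71,0],[0,0,68],1]
    - [[30,71,0],[0,0,68],1]
    - [[30,71,0],[0,0,68],1]
    - [[30,71,0],[0,0,68],1]
    - [[30,71,0],[0,0,68],1]
    - [[30,71,0],[0,0,68],1]
    - [[30,71,0],[0,0,68],1]

```text
clock: 12.0
tool_pos: [0.5846, 0.0112, 0.2535]
orientation: [180.0, -0.2, -151.9]
force: [-0.4, 0.1, 0.3]
opening: 0.0001
gripper_force: 0.0
```

Call:
move_arm:
  motion:
    - [[0,0,0],[0,0,30.3],1]
    - [[0,0,0],[0,0,30.3],1]
    - [[0,0,0],[0,0,30.3],1]
    - [[0,0,0],[0,0,30.3],1]
    - [[0,0,0],[0,0,30.3],1]
    - [[0,0,0],[0,0,30.3],1]
    - [[0,0,0],[0,0,30.3],1]

```text
clock: 12.58
tool_pos: [0.5849, 0.0114, 0.254]
orientation: [-180.0, -0.1, 178.3]
force: [-0.4, -0.2, 0.9]
opening: 0.0004
gripper_force: 0.0
```

Run:
```python
from h import *
plan([.585,.0125,.112],-181.8)
```

```text
t 12.58 pos [0.5849 0.0114 0.254 ] rpy [-1.7996e+02 -1.1000e-01  1.7826e+02] j6 -112.0 F [-0.4 -0.2  0.9] open 0.0004
SHIFT [ -0.4   1.2 142. ] TURN [-0.04 -0.11  0.06]
```

Descend, slowly at the end.

Call:
move_arm:
  motion:
    - [[0,1,25],[0,0,0],1]
    - [[0,1,55],[0,0,0],1]
    - [[0,1,85],[0,0,0],1]
    - [[0,1,100],[0,0,0],1]
    - [[0,1,106],[0,0,0],1]
    - [[0,1,112],[0,0,0],1]
    - [[0,1,118],[0,0,0],1]
    - [[0,1,118],[0,0,0],1]

```text
clock: 13.25
tool_pos: [0.5853, 0.0131, 0.1367]
orientation: [-180.0, -0.0, 178.2]
force: [0.1, -0.2, -0.4]
opening: 0.0007
gripper_force: 0.0
```

Call:
move_arm:
  motion:
    - [[0,0,6],[0,0,0],1]
    - [[0,0,12],[0,0,0],1]
    - [[0,0,18],[0,0,0],1]
    - [[0,0,24],[0,0,0],1]
    - [[0,0,24],[0,0,0],1]

```text
clock: 13.67
tool_pos: [0.5845, 0.0129, 0.1117]
orientation: [-180.0, -0.1, 178.2]
force: [0.3, -0.2, -0.3]
opening: 0.0001
gripper_force: 0.0
```

Call:
move_arm:
  motion:
    - [[4,0,0],[0,0,0],1]
    - [[8,0,0],[0,0,0],1]
    - [[12,0,0],[0,0,0],1]
    - [[15,0,0],[0,0,0],1]
    - [[18,0,0],[0,0,0],1]
    - [[21,0,0],[0,0,0],1]
    - [[24,0,0],[0,0,0],1]
    - [[27,0,0],[0,0,0],1]
    - [[30,0,0],[0,0,0],1]
    - [[30,0,0],[0,0,0],1]

```text
clock: 14.5
tool_pos: [0.5547, 0.014, 0.1132]
orientation: [180.0, -0.0, 178.2]
force: [0.5, 0.6, 0.4]
opening: 0.0002
gripper_force: 0.2
```

Call:
move_arm:
  motion:
    - [[5,0,0],[0,0,0],1]
    - [[11,0,0],[0,0,0],1]
    - [[17,0,0],[0,0,0],1]
    - [[23,0,0],[0,0,0],1]
    - [[29,0,0],[0,0,0],1]
    - [[35,0,0],[0,0,0],1]
    - [[41,0,0],[0,0,0],1]
    - [[47,0,0],[0,0,0],1]
    - [[52,0,0],[0,0,0],1]
    - [[55,0,0],[0,0,0],1]

```text
clock: 15.33
tool_pos: [0.4994, 0.0157, 0.1131]
orientation: [-180.0, -0.0, 178.2]
force: [1.5, 0.5, -0.2]
opening: 0.0003
gripper_force: 0.9
```

Run:
```python
from h import *
plan([.472,.0125,.112],178.2)
s=snap('side','s5'); cv2.imwrite('pics/s5c.png',cv2.resize(s['color'][130:280,200:400],None,fx=3,fy=3))
```

```text
t 15.33 pos [0.4994 0.0157 0.1131] rpy [-1.7999e+02 -2.0000e-02  1.7821e+02] j6 -116.1 F [ 1.5  0.5 -0.2] open 0.0003
SHIFT [27.3 -4.   1.1] TURN [-0.01 -0.02  0.01]
```

View pics/s5c.png

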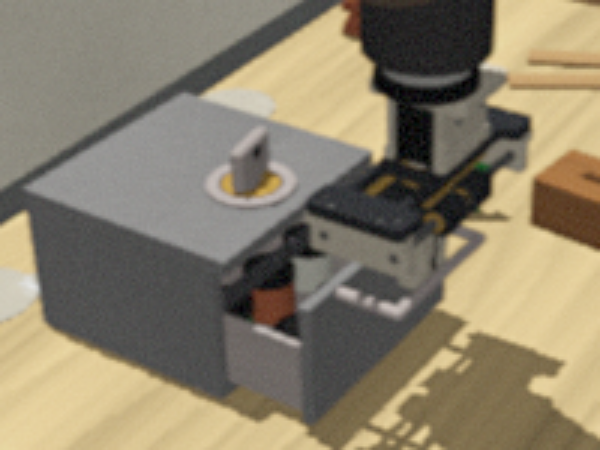

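The picture shows the drawer about two thirds out and the key upright in the lock. I'll keep pulling until I feel the stop.

Call:
move_arm:
  motion:
    - [[5,0,0],[0,0,0],1]
    - [[10,0,0],[0,0,0],1]
    - [[15,0,0],[0,0,0],1]
    - [[19,0,0],[0,0,0],1]
    - [[22,0,0],[0,0,0],1]
    - [[24,0,0],[0,0,0],1]
    - [[26,0,0],[0,0,0],1]
    - [[26,0,0],[0,0,0],1]

```text
clock: 16.05
tool_pos: [0.4738, 0.0165, 0.113]
orientation: [-180.0, -0.0, 178.2]
force: [-0.2, 0.7, 0.3]
opening: 0.0001
gripper_force: 0.1
```

Call:
move_arm:
  motion:
    - [[1,0,0],[0,0,0],1]
    - [[2,0,0],[0,0,0],1]
    - [[3,0,0],[0,0,0],1]
    - [[4,0,0],[0,0,0],1]
    - [[4,0,0],[0,0,0],1]

```text
clock: 16.47
tool_pos: [0.4726, 0.0169, 0.1134]
orientation: [180.0, 0.2, 178.3]
force: [10.6, -4.0, -7.7]
opening: 0.0006
gripper_force: 5.4
```

Call:
move_arm:
  motion:
    - [[1.5,0,0],[0,0,0],1]
    - [[1.5,0,0],[0,0,0],1]
    - [[1.5,0,0],[0,0,0],1]
    - [[1.5,0,0],[0,0,0],1]

```text
clock: 16.8
tool_pos: [0.4725, 0.0171, 0.1138]
orientation: [180.0, 0.4, 178.3]
force: [14.7, -4.3, -10.3]
opening: 0.0004
gripper_force: 7.7
```

Call:
move_arm:
  motion:
    - [[-4,0,0],[0,0,0],1]
    - [[-9,0,0],[0,0,0],1]
    - [[-14,0,0],[0,0,0],1]
    - [[-14,0,0],[0,0,0],1]
    - [[-14,0,-20],[0,0,0],1]
    - [[-14,0,-50],[0,0,0],1]
    - [[-14,0,-90],[0,0,0],1]
    - [[-14,0,-130],[0,0,0],1]
    - [[-14,0,-130],[0,0,0],1]
    - [[-14,0,-130],[0,0,0],1]

```text
clock: 17.63
tool_pos: [0.4837, 0.0167, 0.2455]
orientation: [179.9, 0.2, 178.2]
force: [0.2, -0.6, -0.8]
opening: 0.0007
gripper_force: 0.0
```

Run:
```python
from h import *
plan([.48,.0125,.24],178.2)
s=snap('side','s6')
# compare with before: bar brightness check around projected handle at 100 mm out vs shorter
p0=pickle.load(open('pics/s5.pkl','rb'))
d=np.abs(s['color'].astype(int)-p0['color']).sum(2)
print('key region diff',d[165:205,265:300].max(), d[165:205,265:300].mean())
# bright pixels of the bar: grey-white low saturation
h=cv2.cvtColor(s['color'],cv2.COLOR_BGR2HSV)
for x in np.arange(.445,.476,.003):
    v=[h[int(q[1]),int(q[0])] for q in (px(s,[x,y,.113]) for y in np.linspace(-.03,.055,12))]
    print(round(x,3),np.mean(v,0).round())
```

```text
t 17.63 pos [0.4837 0.0167 0.2455] rpy [179.87   0.25 178.21] j6 -117.1 F [ 0.2 -0.6 -0.8] open 0.0007
SHIFT [ 3.6 -4.3  5.5] TURN [0.13 0.25 0.01]
key region diff 110 13.142142857142858
0.445 [ 35.  72. 156.]
0.448 [ 10.  37. 114.]
0.451 [ 74.  18. 101.]
0.454 [ 54.  29. 106.]
0.457 [ 17.  44. 124.]
0.46 [ 22.  46. 129.]
0.463 [ 44.  39. 122.]
0.466 [ 48.  37. 114.]
0.469 [ 56.  30. 101.]
0.472 [56. 21. 91.]
0.475 [87. 18. 83.]
```

```bash
python3 -c "
from h import *
print(ctrl.close_job())"
```

```text
the job is handed in; nothing more can be done
None
```

I pushed the key home and turned it about 80° clockwise, to where I reckon the stop is, then pulled the drawer out until I felt its stop. The key stayed in the lock, nothing else was touched as far as I could see, and the job is handed in; no verdict came back.

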